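# Uncap the soil reader and hold its optical flap at the balance point

### The job

Lift the red lens cap off the soil reader's hinged flap and set it down, right way up, inside the small aluminium tray. Then swing the flap up by its blue bar to its balance point, where it stands straight up over its hinge, and hold it there so that the window underneath can be wiped: finish while the gripper is still holding the flap. Do not let the flap go over backwards, and leave everything else on the bench where it is.

Things in the scene. Friction and masses are not known exactly. Their poses are not given: they have to be found in the camera images.
- reader: soil reader, fixed white box 167 mm deep (x), 160 mm wide (y), top 60 mm above the bench, display and keys on the rear of its top. Origin on the bench under its middle (the box spans x = -82 to +85 mm); +x points to its rear, +z up. The silver flap lies on its top; the flap's blue pull bar overhangs its front (-x)
- flap (a joint): flap angle (rad): 0 lying shut, grows as its front edge swings up and over to the rear, pi/2 = straight up, 2.3 = back stop. About 0.35 kg, centre of mass in its mid-plane, so pi/2 is its balance point; the hinge is nearly frictionless: let go, it falls to the side it leans to
- flap_hinge (a point): point on the hinge axis, at the middle of the flap's width, 65 mm above the bench; fixed, same axes as the reader. The hinge axis is this frame's y
- flap_bar (a point): middle of the round blue pull bar (12 mm thick, 99 mm free length along y), 165 mm from the hinge axis, parallel to it, in the flap's mid-plane. Shut: 65 mm above the bench, 53 mm before the reader's front, nothing under it, 47 mm gap to the 8 mm leaf, so a finger fits each side from above. It can turn between the pads: fingers may point down all through the swing. Axes as reader's when shut
- cap_center (a point): middle of the loose red lens cap, 26 mm above its underside, z up. A round lid 66 mm across, 20 mm tall (hollow 15 mm deep, loose over the black lens ring, 52 mm across, 12 mm proud of the flap) with an upright round knob on top, 22 mm thick, 32 mm tall: 52 mm in all; 80 g. Take the knob from above. Its underside starts 69 mm above the bench
- cap: the same red cap, origin at the centre of its underside
- tray_in (a point): small open aluminium tray, fixed, outside 170 mm (x) by 140 mm (y) by 25 mm tall, walls and floor 4 mm thick; this point is the centre of its inner floor, 4 mm above the bench, axes along its sides. The cap goes in here
- mug: dark grey steel travel mug, 72 mm across, 155 mm tall; leave it where it is
- bottle: white bottle with red screw top, 60 mm across, 140 mm tall; leave it where it is
- tin: small steel specimen tin, 50 mm across, 45 mm tall; leave it where it is
- dish: shut glass petri dish, 60 mm across, 16 mm tall; leave it where it is
- jar: amber glass jar, 52 mm across, 70 mm tall; leave it where it is
- spatula: spatula lying flat, 200 mm long; leave it where it is
- brush: brush lying flat, 180 mm long; leave it where it is
Mind the look-alikes: they are no part of the job. What is shaped like the part that bears tray_in but orange is not meant.

How it is judged:
By the outcome, as a careful person would: the job done as asked, in the order asked, and still so for the second after the job is handed in, while the arm keeps its last pose, push and grip.
It also fails if it takes over 58 s, if anything falls off the work surface, if the arm or the gripper's body presses on something with over 40 N, if the wrist force passes 120 N, or if a joint passes its speed limit or range.

### The arm

A 6-joint arm with a two-finger parallel gripper is mounted at the origin on the work surface. World frame = base frame: x ahead of the robot, y to its left, z up, the work surface at z = 0. Lengths are in m, angles in rad, forces in N, time in s.
With the tool pointing down it reaches from about 0.4 to 0.825 m from the base axis. Payload 7 kg.
Tool frame: the origin (TCP) lies at the centre of the arm's flange, where the gripper is bolted on; the fingertips stand 178 mm ahead of it and the grasp point (between the pads) lies 159 mm ahead of it (grasp_offset is the distance from the TCP to the grasp point, in m); z points along the fingers, x is the direction in which the jaws open and shut, and the axes are right-handed (so a half turn about z gives the same grasp; the last joint's range is limited). The gripper opens to 88 mm and grips with 3 to 60 N. Pads are 19 mm wide; open, the fingers measure 130 mm over their backs; the gripper's body (78 mm by 193 mm) begins 47 mm behind the grasp point.
Start: joints at [1.63, 0.359, 0.012, 0, -1.224, -0.288], TCP at [0.153, 0.657, 0.405] pointing down, gripper open.
Joint ranges: [-3.07, 3.07], [-1.43, 2.12], [-1.02, 1.25], [-3.03, 1.67], [-3.05, -0], [-3.03, 3.03]. Speed limits (rad/s): [2.39, 2.39, 3.01, 3.14, 3.14, 3.14].

### API

Orientations are given as [roll, pitch, yaw] about the fixed x, y, z axes, in that order (R = Rz(yaw) Ry(pitch) Rx(roll)).
In Python, from workcell import * gives the robot as it stands.
- The arm moves only by the tool apply_moves, never from a script. Its argument "commands" is a list of rows, each a list of 5 numbers: the shift along the tool's x, y, z in mm, then the turn about the tool's z in rad, then the gripper command: -1 is fully open, 1 is shut, values between are in proportion. A call has 1 to 20 rows; each row shifts and turns the commanded pose from where the row before left it, along the tool's axes as they then stand; what a row does not reach is not made up. A row lasts 1/12 s, in which the tool goes at most 41.7 mm and 7.16 degrees, less where a joint would pass 70% of its speed; a pose out of reach is approached as far as the arm can. A call with a gripper value outside its range is refused whole. The fingers move at their own pace and stop on an object; "squeeze" is the grip in N (left out, the last holds). Time passes only in rows, so rows that do not move let the fingers close. It gives the time, the measured TCP pose, the force and the opening at its end, in the units of the state.
- observe(): the state, without advancing time (a new reading comes with each control period).
- grab_frame(name): name is "scene" or "top" or "wrist"; returns the picture (400x640x3 uint8, red, green, blue); there is no depth.
- calibration(name): a dict with "fx", "fy", "cx", "cy" (pixels), "D" ([k1, k2, p1, p2, k3] as OpenCV has them; the pictures are not rectified), "camera_from_world" (4x4, takes a point from world to camera coordinates). Camera axes: x right, y up, looking along -z (the intrinsics and any distortion apply to the point x, -y, -z); pixel columns grow to the right and rows downward; lengths in m; the calibration is good to about 2 mm. A picture is of the moment at which its call begins: read the wrist's pose just before it. calibration takes no time and is no camera call; for the wrist camera it gives the pose at the moment of the call.
- job_done(): hands the job in, once; it reports no verdict.
The state is a dict: "time": time; "joints": joint angles; "qd": joint speeds; "joint_torque": joint torques, N m; "position": TCP position; "tcp_rot": TCP orientation; "force": force on the tool from outside, world axes, zero at the start; "wrist_torque": the same for the moment, N m; "width": opening from 0.0 (shut) to 1.0 (fully open).
Only numpy, scipy, OpenCV 4.12 (cv2) and the standard library are available. Lean on these libraries where they do the work, as an engineer would, in place of code of your own. Each camera call takes 0.05 s, during which the arm holds its last target. There are 200 camera calls.

## Working session

There is one attempt and no reset: what is moved stays moved. The work goes in short steps, Python scripts to look and compute and a tool call to move; the robot and the scene stay as the last step left them, time stands still between calls to the robot, and variables do not carry over. Pictures are saved under pics/ and viewed, about 8 in all and at most 12, crops included, and the job is handed in when it is done.

Besides the shell and the picture viewer there is one more tool, called as name([rows], argument=value, ...), one row to a line, values as JSON. apply_moves: Moves the arm, as the interface text tells. Its arguments: {"type":"object","properties":{"commands":{"type":"array"},"squeeze":{"type":"number"}},"required":["commands"]}

```bash
mkdir -p pics && cat > h.py <<'E'
from workcell import *
import numpy as np, cv2
def save(n,img): cv2.imwrite(f"pics/{n}.png",cv2.cvtColor(img,cv2.COLOR_RGB2BGR))
def ray(cal,px):
    K=np.array([[cal["fx"],0,cal["cx"]],[0,cal["fy"],cal["cy"]],[0,0,1]])
    u=cv2.undistortPoints(np.array([[px]],float),K,np.array(cal["D"],float))[0,0]
    T=np.array(cal["camera_from_world"]); R=T[:3,:3]
    return -R.T@T[:3,3], R.T@np.array([u[0],-u[1],-1])
def onz(cal,px,z):
    o,d=ray(cal,px); return o+d*(z-o[2])/d[2]
def proj(cal,p):
    T=np.array(cal["camera_from_world"]); c=T[:3,:3]@np.array(p)+T[:3,3]
    K=np.array([[cal["fx"],0,cal["cx"]],[0,cal["fy"],cal["cy"]],[0,0,1]])
    return cv2.projectPoints(np.array([[c[0],-c[1],-c[2]]]),np.zeros(3),np.zeros(3),K,np.array(cal["D"],float))[0].ravel()
E
python3 - <<'E'
from h import *
for n in("top","scene"): save(n,grab_frame(n))
s=observe();print({k:np.round(v,3) for k,v in s.items()})
E
```

```text
{'time': np.float64(0.1), 'joints': array([ 1.63 ,  0.359,  0.011, -0.   , -1.224, -0.288]), 'qd': array([-0.001, -0.002,  0.002,  0.001,  0.   , -0.   ]), 'joint_torque': array([-1.0000e-03, -5.8416e+01,  2.9375e+01,  7.0160e+00,  1.0000e-02,
       -0.0000e+00]), 'position': array([0.153, 0.657, 0.404]), 'tcp_rot': array([-3.141e+00, -2.000e-03, -1.800e+00]), 'force': array([1.25 , 0.116, 0.194]), 'wrist_torque': array([-0.021,  0.049, -0.05 ]), 'width': np.float64(1.002)}
```

View pics/top.png

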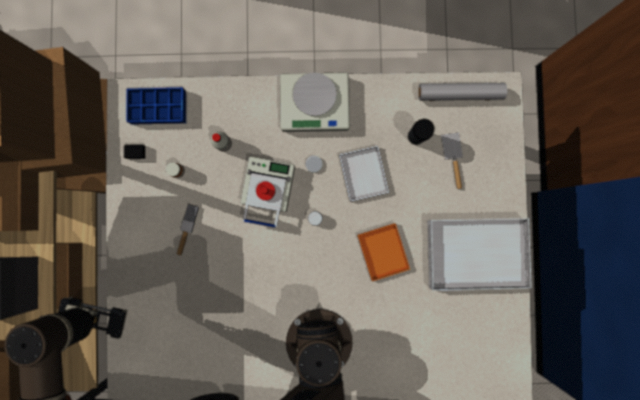

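View pics/scene.png

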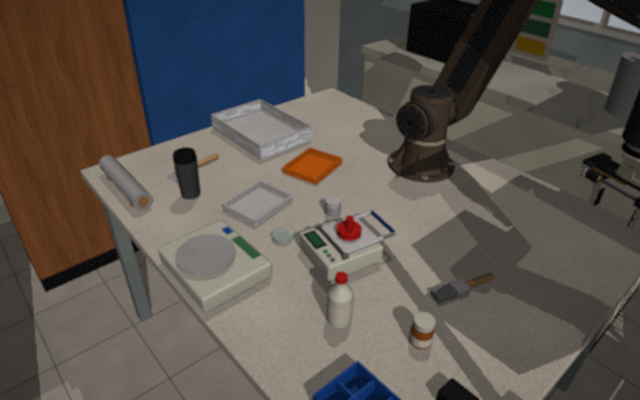

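Top view: the red cap is on the reader's flap at about (265,190), and the blue bar is at (261,222). The small aluminium tray is at (365,173).

Look-alikes:
- **Red:** the bottle's screw top at (218,138) is not the cap; the cap is the red piece on the flap.
- **Trays:** the orange tray at (384,250) and the big aluminium tray at (480,255) are both wrong; the small aluminium one is meant.
- **Blue:** the blue rack at (156,105) is not the bar; the bar is at the reader's front.

```bash
python3 - <<'E'
from h import *
im=cv2.cvtColor(cv2.imread("pics/top.png"),cv2.COLOR_BGR2RGB); cal=calibration("top")
hsv=cv2.cvtColor(im,cv2.COLOR_RGB2HSV)
H,S,V=cv2.split(hsv)
red=(((H<6)|(H>172))&(S>150)&(V>60)).astype(np.uint8)
blue=((H>100)&(H<130)&(S>110)&(V>40)).astype(np.uint8)
for nm,m,(x0,y0,x1,y1),z in(("cap",red,(240,170,290,210),.085),("bar",blue,(235,205,290,235),.065)):
    mm=np.zeros_like(m);mm[y0:y1,x0:x1]=m[y0:y1,x0:x1]
    c=max(cv2.findContours(mm,0,1)[0],key=cv2.contourArea)
    r=cv2.minAreaRect(c); print(nm,r,cv2.contourArea(c)); 
    b=[onz(cal,p,z)for p in cv2.boxPoints(r)];print(np.round(b,3),onz(cal,r[0],z))
# tray outline by approximate outer corners
t=np.zeros_like(red); roi=im[140:210,325:400]
save("crop",cv2.resize(np.hstack([im[140:240,230:330],im[130:230,320:420]]),None,fx=4,fy=4,interpolation=cv2.INTER_CUBIC))
print(proj(cal,[0,0,0]),proj(cal,[.153,.657,.4]))
E
```

```text
cap ((265.5, 190.5), (17.0, 17.0), 90.0) 228.5
[[0.559 0.201 0.085]
 [0.558 0.143 0.085]
 [0.5   0.144 0.085]
 [0.501 0.201 0.085]] [0.52951799 0.17231132 0.085     ]
bar ((259.0784606933594, 222.59201049804688), (28.62926483154297, 1.8129351139068604), 10.885526657104492) 23.5
[[0.429 0.246 0.065]
 [0.435 0.245 0.065]
 [0.415 0.15  0.065]
 [0.409 0.151 0.065]] [0.42189416 0.19787425 0.065     ]
[319.67165983 342.07366061] [ 79.75979532 323.28331171]
```

View pics/crop.png

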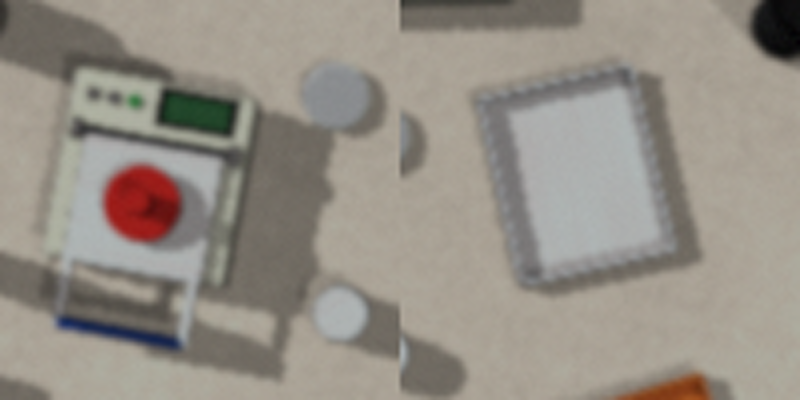

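apply_moves([
  [0, 0, 0, 0.12, -1],
  [0, 0, 0, 0.12, -1],
  [0, 0, 0, 0.12, -1],
  [0, 0, 0, 0.12, -1],
  [0, 0, 0, 0.12, -1],
  [0, 0, 0, 0.12, -1],
  [0, 0, 0, 0.12, -1],
  [0, 0, 0, 0.12, -1],
  [0, 0, 0, 0.12, -1],
  [0, 0, 0, 0.12, -1],
  [0, 0, 0, 0.12, -1],
  [0, 0, 0, 0.12, -1],
  [0, 0, 0, 0.107, -1],
])

```text
time: 1.18
position: [0.1531, 0.6573, 0.4041]
tcp_rot: [-3.141, 0.0, 2.93]
force: [-0.2, 0.5, -0.2]
width: 1.001
```

apply_moves([
  [-26, -22, 0, 0, -1],
  [-26, -22, 0, 0, -1],
  [-26, -22, 0, 0, -1],
  [-26, -22, 0, 0, -1],
  [-26, -22, 0, 0, -1],
  [-26, -22, 0, 0, -1],
  [-26, -22, 0, 0, -1],
  [-26, -22, 0, 0, -1],
  [-26, -22, 0, 0, -1],
  [-26, -22, 0, 0, -1],
  [-26, -22, 0, 0, -1],
  [-26, -22, 0, 0, -1],
  [-26, -22, 0, 0, -1],
  [-26, -22, 0, 0, -1],
  [-26, -22, 0, 0, -1],
  [-26, -22, 0, 0, -1],
  [-26, -22, 0, 0, -1],
  [-25, -24, 0, 0, -1],
  [0, 0, 0, 0, -1],
  [0, 0, 0, 0, -1],
])

```text
time: 2.85
position: [0.53, 0.171, 0.404]
tcp_rot: [-3.141, -0.001, 2.933]
force: [-0.2, 0.7, -0.5]
width: 1.001
```

```bash
python3 - <<'E'
from h import *
s=observe();print(s["time"],s["position"],s["tcp_rot"])
cal=calibration("wrist"); im=grab_frame("wrist"); save("w1",im)
import pickle; pickle.dump(cal,open("w1.pkl","wb"))
ct=calibration("top")
q=[(338.75,154.25),(378,146.25),(390,192.5),(351.25,201.75)]
P=np.array([onz(ct,p,.025) for p in q]); print(np.round(P,3),P.mean(0),np.linalg.norm(np.diff(P,axis=0),axis=1))
for p in ([.5295,.1723,.121],[.422,.198,.065],P.mean(0)): print(proj(cal,p))
E
```

```text
2.85 [0.5299865  0.17097812 0.40399559] [-3.14074984e+00 -9.55920985e-04  2.93308156e+00]
[[ 0.656 -0.079  0.025]
 [ 0.681 -0.218  0.025]
 [ 0.518 -0.255  0.025]
 [ 0.488 -0.119  0.025]] [ 0.58581264 -0.16795927  0.025     ] [0.14057041 0.16750368 0.13922043]
[320.01083825 203.59143779]
[413.19649751 191.09297301]
[ 191.09994807 -141.7944591 ]
```

View pics/w1.png

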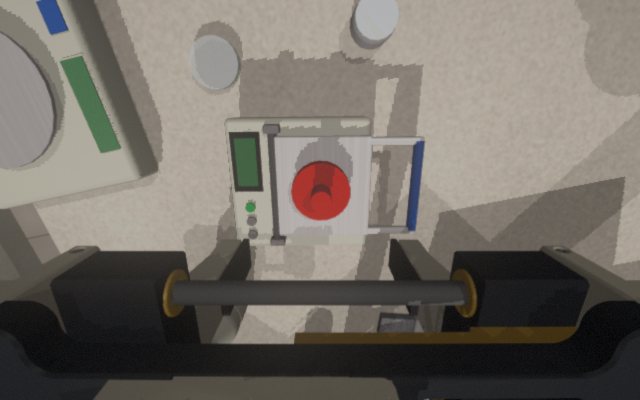

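The wrist view shows the cap lid centred near (321,190), the blue bar from (420,140) to (411,233), and the hinge line at x≈272. The choice holds: the cap sits on the flap. I'll measure it exactly next.

```bash
python3 - <<'E'
from h import *
import pickle
cal=pickle.load(open("w1.pkl","rb"))
im=cv2.cvtColor(cv2.imread("pics/w1.png"),cv2.COLOR_BGR2HSV);H,S,V=cv2.split(im)
red=(((H<6)|(H>172))&(S>150)&(V>60)).astype(np.uint8)
c=max(cv2.findContours(red,0,1)[0],key=cv2.contourArea)
e=cv2.fitEllipse(c);print(e)
p=onz(cal,e[0],.089);print("lid",p, "diam",[np.linalg.norm(onz(cal,(e[0][0]+d/2,e[0][1]),.089)-p)*2 for d in e[1]])
b=((H>100)&(H<130)&(S>130)).astype(np.uint8);b[:, :390]=0;b[:120]=0;b[250:]=0;b[:,440:]=0
c=max(cv2.findContours(b,0,1)[0],key=cv2.contourArea);r=cv2.minAreaRect(c);print(r)
bp=cv2.boxPoints(r);W=np.array([onz(cal,q,.065)for q in bp]);print(np.round(W,4))
L=sorted([(np.linalg.norm(W[i]-W[(i+1)%4]),i)for i in range(4)]);print(L)
m=W.mean(0);i=L[-1][1];d=W[(i+1)%4]-W[i];d/=np.linalg.norm(d);d=d if d[1]>0 else -d
yaw=np.arctan2(-d[0],d[1]);x=np.array([d[1],-d[0],0]);print("bar",m,"yaw",yaw,"hinge",m+.165*x,"cap in flap frame",(p-m)@x,(p-m)@d)
for q in((272,128),(278,240)):print(onz(cal,q,.065))
E
```

```text
((320.51123046875, 190.95742797851562), (55.51108932495117, 57.13648223876953), 90.62902069091797)
lid [0.52810556 0.1685758  0.089     ] diam [np.float64(0.06076616267583053), np.float64(0.06254558536183845)]
((413.52899169921875, 210.00340270996094), (5.14101505279541, 38.32392883300781), 6.709836959838867)
[[0.4324 0.2453 0.065 ]
 [0.4219 0.1975 0.065 ]
 [0.4161 0.1995 0.065 ]
 [0.4263 0.2474 0.065 ]]
[(np.float64(0.0061798048147882765), 1), (np.float64(0.006468878964416385), 3), (np.float64(0.04894100186654335), 0), (np.float64(0.04901257615158115), 2)]
bar [0.4241859  0.22241228 0.065     ] yaw -0.21056197169594493 hinge [0.58554164 0.18792571 0.065     ] cap in flap frame 0.11287678958494524 -0.0309272257441914
[0.56705499 0.0935412  0.065     ]
[0.5947352 0.2268348 0.065    ]
```

apply_moves([
  [2, -2, 20, 0, -1],
  [0, 0, 25, 0, -1],
  [0, 0, 25, 0, -1],
  [0, 0, 25, 0, -1],
  [0, 0, 20, 0, -1],
  [0, 0, 12, 0, -1],
  [0, 0, 5, 0, -1],
  [0, 0, 0, 0, 1],
  [0, 0, 0, 0, 1],
  [0, 0, 0, 0, 1],
  [0, 0, 0, 0, 1],
  [0, 0, 0, 0, 1],
  [0, 0, 0, 0, 1],
  [0, 0, 0, 0, 1],
  [0, 0, 0, 0, 1],
  [0, 0, 0, 0, 1],
], squeeze=25)

```text
time: 4.23
position: [0.527, 0.171, 0.2727]
tcp_rot: [3.142, 0.0, 2.936]
force: [-0.6, 0.7, -0.7]
width: 0.378
```

apply_moves([
  [0, 0, 0, 0, 1],
  [0, 0, 0, 0, 1],
  [0, 0, 0, 0, 1],
  [0, 0, 0, 0, 1],
  [0, 0, 0, 0, 1],
  [0, 0, 0, 0, 1],
])

```text
time: 4.73
position: [0.527, 0.1711, 0.2726]
tcp_rot: [-3.142, 0.0, 2.937]
force: [0.1, -0.2, -0.2]
width: 0.242
```

apply_moves([
  [0, 0, -5, 0, 1],
  [0, 0, -15, 0, 1],
  [0, 0, -25, 0, 1],
  [0, 0, -30, 0, 1],
  [0, 0, -30, 0, 1],
  [0, 0, -25, 0, 1],
  [0, 0, -10, 0, 1],
  [0, 0, 0, 0, 1],
])

```text
time: 5.4
position: [0.5273, 0.1713, 0.4159]
tcp_rot: [3.138, 0.004, 2.937]
force: [0.0, 0.4, -0.3]
width: 0.244
```

```bash
python3 - <<'E'
from h import *
s=observe();print(s["time"],s["position"],s["tcp_rot"],s["width"]*88,s["force"])
cal=calibration("wrist"); im=grab_frame("wrist"); save("w2",im)
import pickle; pickle.dump(cal,open("w2.pkl","wb"))
y=s["tcp_rot"][2]; d=np.array([.586,-.168])-s["position"][:2]
print("tool dx,dy mm",1000*(d@[np.cos(y),np.sin(y)]),1000*(d@[np.sin(y),-np.cos(y)]))
E
```

```text
5.4 [0.52731183 0.17128526 0.41589573] [3.13792124 0.00382059 2.93692887] 21.491692944352543 [ 0.02008352  0.36661384 -0.28829743]
tool dx,dy mm -126.41896135473051 -320.27649529990055
```

View pics/w2.png

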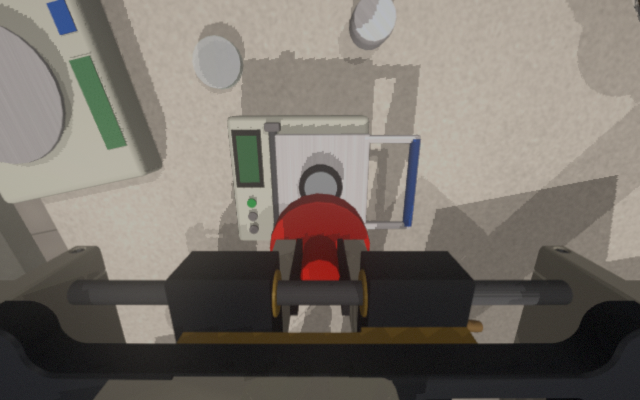

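The cap is in the gripper, hanging level, and the lens ring is bare at (321,187). The bar runs from (416,139) to (408,227). Next, to the tray.

apply_moves([
  [-6, -15, 0, 0, 1],
  [-12, -30, 0, 0, 1],
  [-12, -30, 0, 0, 1],
  [-12, -30, 0, 0, 1],
  [-12, -30, 0, 0, 1],
  [-12, -30, 0, 0, 1],
  [-12, -30, 0, 0, 1],
  [-12, -30, 0, 0, 1],
  [-12, -30, 0, 0, 1],
  [-12, -30, 0, 0, 1],
  [-12, -30, 0, 0, 1],
  [-1, -5, 0, 0, 1],
  [0, 0, 0, 0, 1],
  [0, 0, 0, 0, 1],
])

```text
time: 6.62
position: [0.5858, -0.1682, 0.4108]
tcp_rot: [-3.141, -0.003, 2.935]
force: [0.4, -0.1, -0.3]
width: 0.246
```

```bash
python3 - <<'E'
from h import *
s=observe();print(s["time"],s["position"],s["tcp_rot"],s["width"]*88,s["force"])
cal=calibration("wrist"); im=grab_frame("wrist"); save("w3",im)
x,y=.586,-.168
for z in(.025,.089):print(proj(cal,[x,y,z]))
import pickle; pickle.dump(cal,open("w3.pkl","wb"))
E
```

```text
6.6167 [ 0.58579967 -0.16817671  0.41082804] [-3.14144645e+00 -2.90777460e-03  2.93523065e+00] 21.611128971019664 [ 0.35382682 -0.05864048 -0.33751942]
[318.59999043 178.47396986]
[318.53528296 191.65777057]
```

View pics/w3.png

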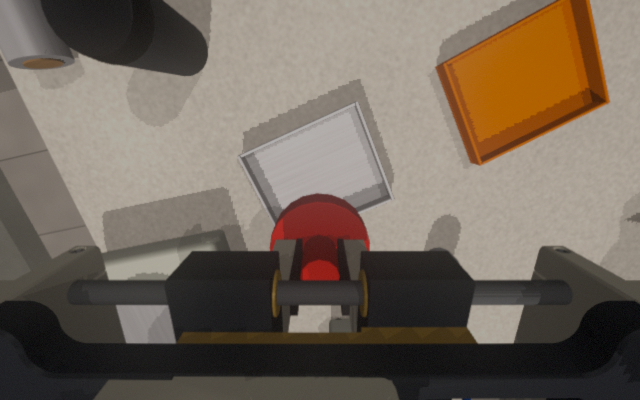

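Tray corners are at (241,157), (357,103) and (393,199). The midpoint of the diagonal is (317,178), against the predicted centre of (318.6,178.5), so the measurement agrees. Lowering.

apply_moves([
  [0, 0, 15, 0, 1],
  [0, 0, 28, 0, 1],
  [0, 0, 28, 0, 1],
  [0, 0, 28, 0, 1],
  [0, 0, 28, 0, 1],
  [0, 0, 28, 0, 1],
  [0, 0, 20, 0, 1],
  [0, 0, 12, 0, 1],
  [0, 0, 7, 0, 1],
  [0, 0, 3, 0, 1],
  [0, 0, 0, 0, 1],
  [0, 0, 0, 0, 1],
])

```text
time: 7.67
position: [0.5866, -0.1676, 0.2165]
tcp_rot: [3.141, 0.001, 2.937]
force: [-0.5, -0.6, -0.2]
width: 0.241
```

Expected contact is at TCP z = 0.2076, so I'll lower 7 mm slowly and then feel for it.

apply_moves([
  [0, 0, 3, 0, 1],
  [0, 0, 2, 0, 1],
  [0, 0, 2, 0, 1],
  [0, 0, 1, 0, 1],
  [0, 0, 0, 0, 1],
  [0, 0, 0, 0, 1],
])

```text
time: 8.17
position: [0.5862, -0.1681, 0.2077]
tcp_rot: [3.142, 0.0, 2.936]
force: [-0.7, -0.8, -0.2]
width: 0.242
```

apply_moves([
  [0, 0, 1, 0, 1],
  [0, 0, 0, 0, 1],
  [0, 0, 0, 0, -0.2],
  [0, 0, 0, 0, -0.2],
  [0, 0, 0, 0, -0.2],
  [0, 0, 0, 0, -0.2],
  [0, 0, 0, 0, -0.2],
  [0, 0, -5, 0, -0.2],
  [0, 0, -20, 0, -0.2],
  [0, 0, -30, 0, -0.2],
  [0, 0, -35, 0, -0.2],
  [0, 0, -35, 0, -0.2],
  [0, 0, -35, 0, -0.2],
  [0, 0, -30, 0, -0.2],
  [0, 0, -10, 0, -0.2],
  [0, 0, 0, 0, -0.2],
  [0, 0, 0, 0, -0.2],
])

```text
time: 9.58
position: [0.5859, -0.168, 0.4071]
tcp_rot: [3.141, 0.001, 2.936]
force: [0.0, -0.1, -0.9]
width: 0.598
```

```bash
python3 - <<'E'
from h import *
import pickle
s=observe();print(s["time"],s["position"],s["tcp_rot"],s["width"]*88)
im=grab_frame("wrist"); sc=grab_frame("scene")
save("w4",np.vstack([np.hstack([im[60:260,150:500]]),cv2.resize(sc[140:300,180:460],(350,200))]))
# bar from w2 (full length visible), ends at z=.065
cal=pickle.load(open("w2.pkl","rb"))
hs=cv2.cvtColor(cv2.imread("pics/w2.png"),cv2.COLOR_BGR2HSV);H,S,V=cv2.split(hs)
b=((H>100)&(H<130)&(S>90)).astype(np.uint8);k=np.zeros_like(b);k[125:240,390:440]=b[125:240,390:440]
pts=cv2.findNonZero(k);r=cv2.minAreaRect(pts);print(r)
bp=cv2.boxPoints(r);W=np.array([onz(cal,q,.065)for q in bp]);m=W.mean(0)
i=max(range(4),key=lambda i:np.linalg.norm(W[i]-W[(i+1)%4]));d=W[(i+1)%4]-W[i];print("len",np.linalg.norm(d))
d/=np.linalg.norm(d);d=d if d[1]>0 else -d;x=np.array([d[1],-d[0],0])
# ring: dark circle on flap
c=onz(cal,(321,187),.075)
print("bar",m,"yaw",np.arctan2(-d[0],d[1]),"hinge",m+.165*x,"ring rel",(c-m)@x,(c-m)@d)
y=s["tcp_rot"][2];e=(m-s["position"])[:2]
print("tool dx,dy",1000*(e@[np.cos(y),np.sin(y)]),1000*(e@[np.sin(y),-np.cos(y)]))
E
```

```text
9.5833 [ 0.58589272 -0.16798758  0.40713388] [3.14086724e+00 1.17023713e-03 2.93640042e+00] 52.59687451740069
((411.1274108886719, 182.45989990234375), (7.846936225891113, 85.9032974243164), 6.1466264724731445)
len 0.10720475449579446
bar [0.41983349 0.19424775 0.065     ] yaw -0.20071153098933497 hinge [0.58152111 0.16135225 0.065     ] ring rel 0.1094948931263215 0.00017659446129132122
tool dx,dy 236.38300325668794 320.8008305784183
```

View pics/w4.png

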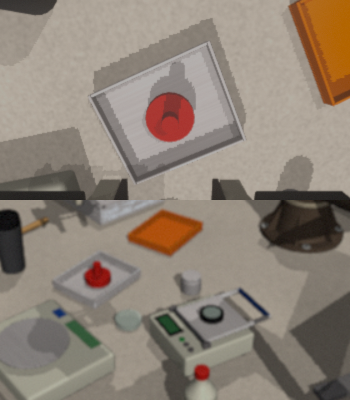

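The cap stands upright on the floor of the small tray. The flap bar is at (0.420, 0.194), and the ring's offset along y is about 0, which is consistent. Moving over the bar with the jaws narrowed to about 40 mm.

apply_moves([
  [10, 14, 0, -0.005, 0.1],
  [20, 27, 0, 0, 0.1],
  [20, 27, 0, 0, 0.1],
  [20, 27, 0, 0, 0.1],
  [20, 27, 0, 0, 0.1],
  [20, 27, 0, 0, 0.1],
  [20, 27, 0, 0, 0.1],
  [20, 27, 0, 0, 0.1],
  [20, 27, 0, 0, 0.1],
  [20, 27, 0, 0, 0.1],
  [20, 27, 0, 0, 0.1],
  [20, 27, 0, 0, 0.1],
  [6, 10, 0, 0, 0.1],
  [0, 0, 0, 0, 0.1],
  [0, 0, 0, 0, 0.1],
])

```text
time: 10.93
position: [0.4184, 0.1939, 0.4056]
tcp_rot: [-3.14, -0.001, 2.944]
force: [1.0, 0.8, 0.4]
width: 0.446
```

```bash
python3 - <<'E'
from h import *
s=observe();print(s["time"],s["position"],s["tcp_rot"],s["width"]*88)
cal=calibration("wrist");im=grab_frame("wrist"); save("w5",im)
hs=cv2.cvtColor(im,cv2.COLOR_RGB2HSV);H,S,V=cv2.split(hs)
b=((H>100)&(H<130)&(S>90)).astype(np.uint8);u,v=map(int,proj(cal,[.42,.194,.065]));print(u,v)
k=np.zeros_like(b);sl=np.s_[max(v-70,0):v+70,u-30:u+30];k[sl]=b[sl]
r=cv2.minAreaRect(cv2.findNonZero(k));print(r)
W=np.array([onz(cal,q,.065)for q in cv2.boxPoints(r)]);m=W.mean(0)
i=max(range(4),key=lambda i:np.linalg.norm(W[i]-W[(i+1)%4]));d=W[(i+1)%4]-W[i];print("len",np.linalg.norm(d))
d=d if d[1]>0 else -d
y=s["tcp_rot"][2];e=(m-s["position"])[:2]
print("bar",m,np.arctan2(-d[0],d[1]),"tool dx,dy",1000*(e@[np.cos(y),np.sin(y)]),1000*(e@[np.sin(y),-np.cos(y)]))
E
```

```text
10.9333 [0.41835932 0.19387192 0.4056192 ] [-3.13972563e+00 -1.20457613e-03  2.94353141e+00] 39.272884317090856
317 187
((317.5, 186.0), (88.0, 7.0), 90.0)
len 0.10775778338117285
bar [0.42050617 0.19422258 0.065     ] -0.20299406476645185 tool dx,dy -2.0358876582441052 0.7662337778727963
```

View pics/w5.png

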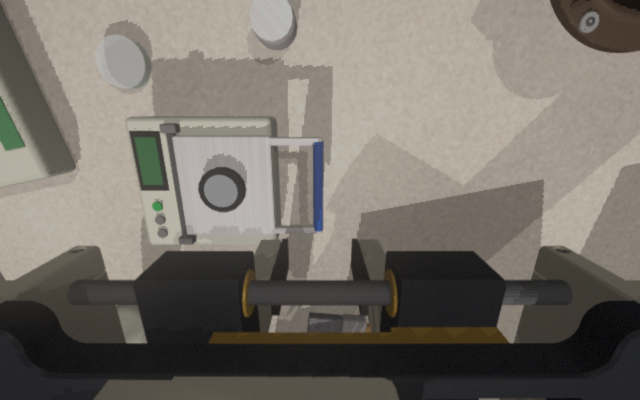

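The bar is at (318,143)–(318,230), directly ahead of the jaws. I need a 2 mm shift, then straight down.

apply_moves([
  [-2, 1, 12, 0, 0.1],
  [0, 0, 25, 0, 0.1],
  [0, 0, 28, 0, 0.1],
  [0, 0, 28, 0, 0.1],
  [0, 0, 28, 0, 0.1],
  [0, 0, 25, 0, 0.1],
  [0, 0, 18, 0, 0.1],
  [0, 0, 11, 0, 0.1],
  [0, 0, 6, 0, 0.1],
  [0, 0, 0, 0, 0.1],
  [0, 0, 0, 0, 0.1],
])

```text
time: 11.9
position: [0.4213, 0.1936, 0.2257]
tcp_rot: [-3.141, -0.0, 2.941]
force: [0.4, 1.0, 0.5]
width: 0.447
```

apply_moves([
  [0, 0, 0, 0, 1],
  [0, 0, 0, 0, 1],
  [0, 0, 0, 0, 1],
  [0, 0, 0, 0, 1],
  [0, 0, 0, 0, 1],
  [0, 0, 0, 0, 1],
  [0, 0, 0, 0, 1],
  [0, 0, 0, 0, 1],
  [0, 0, 0, 0, 1],
  [0, 0, 0, 0, 1],
], squeeze=20)

```text
time: 12.73
position: [0.4203, 0.1943, 0.226]
tcp_rot: [3.141, -0.001, 2.942]
force: [-5.8, 2.6, 6.3]
width: 0.126
```

Bar gripped (11 mm). Swinging along the arc in 5° steps, the first half now.

apply_moves([
  [-0.6, 0, -14.4, 0, 1],
  [-1.9, 0, -14.3, 0, 1],
  [-3.1, 0, -14, 0, 1],
  [-4.3, 0, -13.7, 0, 1],
  [-5.5, 0, -13.3, 0, 1],
  [-6.7, 0, -12.8, 0, 1],
  [-7.7, 0, -12.1, 0, 1],
  [-8.8, 0, -11.4, 0, 1],
  [-9.7, 0, -10.6, 0, 1],
  [0, 0, 0, 0, 1],
  [0, 0, 0, 0, 1],
])

```text
time: 13.65
position: [0.4657, 0.1849, 0.3438]
tcp_rot: [3.14, -0.005, 2.941]
force: [-28.5, 9.9, 25.0]
width: 0.126
```

The force is about 38 N and points radially outward, so the path runs about 2 mm inside the true arc. Easing outward.

apply_moves([
  [1.2, 0, -1.2, 0, 1],
  [0, 0, 0, 0, 1],
  [0, 0, 0, 0, 1],
])

```text
time: 13.9
position: [0.4654, 0.1851, 0.344]
tcp_rot: [3.141, -0.003, 2.942]
force: [-16.0, 5.1, 11.5]
width: 0.126
```

apply_moves([
  [1.4, 0, -1.2, 0, 1],
  [0, 0, 0, 0, 1],
  [0, 0, 0, 0, 1],
])

```text
time: 14.15
position: [0.4653, 0.1852, 0.3446]
tcp_rot: [3.141, -0.001, 2.942]
force: [-3.1, 2.5, 1.0]
width: 0.133
```

apply_moves([
  [-10.8, 0, -10.3, 0, 1],
  [-11.3, 0, -9, 0, 1],
  [-12, 0, -7.9, 0, 1],
  [-12.7, 0, -6.9, 0, 1],
  [0, 0, 0, 0, 1],
  [0, 0, 0, 0, 1],
], squeeze=15)

```text
time: 14.65
position: [0.512, 0.1755, 0.3799]
tcp_rot: [3.141, 0.001, 2.941]
force: [-5.2, 0.8, 9.0]
width: 0.128
```

apply_moves([
  [-12.5, 0, -6.2, 0, 1],
  [-13.4, 0, -4.8, 0, 1],
  [-14, 0, -3.4, 0, 1],
  [-14.2, 0, -2.1, 0, 1],
  [0, 0, 0, 0, 1],
  [0, 0, 0, 0, 1],
])

```text
time: 15.15
position: [0.5652, 0.1646, 0.3957]
tcp_rot: [-3.141, 0.001, 2.941]
force: [-1.9, 1.0, 5.1]
width: 0.131
```

```bash
python3 - <<'E'
from h import *
s=observe();print(s["time"],s["position"],s["tcp_rot"],s["width"]*88,s["force"])
im=grab_frame("wrist"); sc=grab_frame("scene")
save("w6",np.vstack([cv2.resize(im,(560,350)),cv2.resize(sc[130:290,270:430],(560,560))[:250*2:2]]))
save("s6",sc)
save("w6",np.hstack([cv2.resize(im[60:300,150:500],(408,280)),cv2.resize(sc[170:290,270:430],(373,280),interpolation=cv2.INTER_CUBIC)]))
cal=calibration("scene")
p=s["position"];print(proj(cal,p-[0,0,.159]),proj(cal,[.5815,.1614,.065]))
E
```

```text
15.15 [0.56523082 0.16457947 0.3957395 ] [-3.14134806e+00  1.07859730e-03  2.94072280e+00] 11.509439231448933 [-1.93414799  0.96107337  5.0833485 ]
[338.71889226 183.5313398 ] [330.84330969 240.57105743]
```

View pics/w6.png

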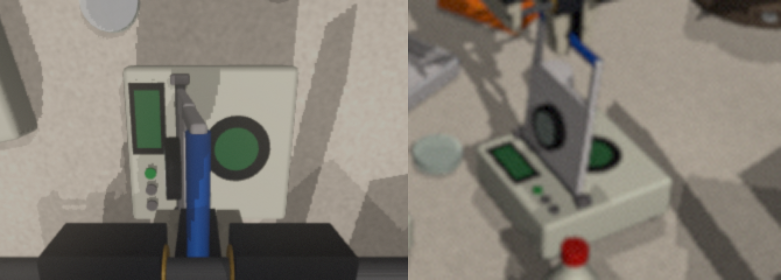

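The flap is near upright at about 84°, with the bar between the pads. The remaining 17 mm by start-point geometry agrees with 16.6 mm from the measured hinge.

apply_moves([
  [-5, 0, -0.6, 0, 1],
  [-5, 0, -0.3, 0, 1],
  [-4, 0, 0, 0, 1],
  [-3, 0, 0, 0, 1],
  [0, 0, 0, 0, 1],
  [0, 0, 0, 0, 1],
  [0, 0, 0, 0, 1],
], squeeze=20)

```text
time: 15.83
position: [0.5812, 0.1614, 0.3961]
tcp_rot: [-3.141, -0.0, 2.941]
force: [-1.4, -3.0, 5.3]
width: 0.13
```

```bash
python3 - <<'E'
from h import *
s=observe();p=s["position"];print(s["time"],p,s["tcp_rot"],s["width"]*88,s["force"])
cal=calibration("wrist");im=grab_frame("wrist"); sc=grab_frame("scene");save("w7full",im)
X=np.array([np.cos(-.2018),np.sin(-.2018),0])
d=(p-np.array([.4203,.1943,0]))@X;print("x travel",d,"angle",np.degrees(np.arccos(1-d/.165)))
hs=cv2.cvtColor(im,cv2.COLOR_RGB2HSV);H,S,V=cv2.split(hs)
b=((H>100)&(H<130)&(S>110)).astype(np.uint8)
c=max(cv2.findContours(b,0,1)[0],key=cv2.contourArea);r=cv2.minAreaRect(c);print(r)
B=onz(cal,r[0],.230);h=np.array([.5815,.1614,.065]);print("bar(wrist) ahead of hinge mm",1000*(B-h)@X)
save("w7",np.hstack([cv2.resize(im[60:300,150:500],(408,280)),cv2.resize(sc[170:290,270:430],(373,280),interpolation=cv2.INTER_CUBIC)]))
E
```

```text
15.8333 [0.58118466 0.16141758 0.39610044] [-3.14128226e+00 -8.82667648e-05  2.94140126e+00] 11.469919152296576 [-1.44249698 -2.97362135  5.32039505]
x travel 0.16421061424829622 angle 89.72588700294038
((320.0, 227.0), (106.0, 20.0), 90.0)
bar(wrist) ahead of hinge mm -0.6458910135437059
```

View pics/w7.png

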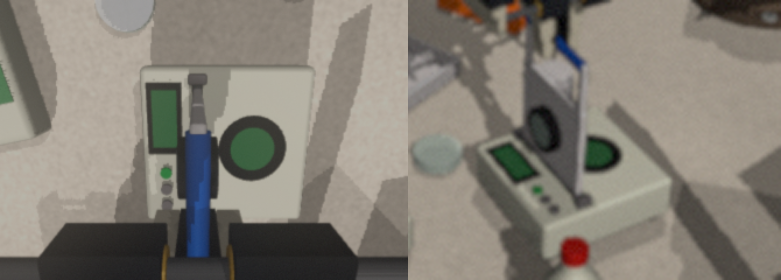

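Bar travel gives 89.7°, and the wrist camera puts the bar within 0.6 mm of straight over the hinge. In that view the flap's side post lines up with the bar. Handing in.

```bash
python3 -c "
from workcell import *
print(job_done()); print(observe()['width'])"
```

```text
the job is handed in; nothing more can be done
None
the job is handed in; nothing more can be done
```

I moved the red cap off the flap into the small aluminium tray, then swung the flap up by its blue bar. I handed in with the gripper still holding the flap at its balance point.

- **Cap:** the wrist and scene pictures taken after release show it standing upright inside the tray. I did not look at it again after that.
- **Flap:** bar travel gives 89.7°. The wrist camera puts the bar 0.6 mm short of straight over the hinge. At the last check the jaws held the bar at 11.5 mm opening with a 20 N grip, and the wrist force was about 6 N.
- **Time:** about 16 s of the 58 s allowed.

**Disagreement:** halfway through the swing the wrist force reached about 39 N, because my path ran slightly inside the true arc. I eased outward until it fell to about 4 N. The bar also seems to have slipped about 5–6 mm lower between the pads. For that reason I judged the final angle from horizontal travel and the camera, not from height.

I moved nothing else on purpose, but did not check each of the other objects afterwards.

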